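# Gauge the sensor slots and load the full-depth heating block

## Task

One of the two loose aluminium heating blocks has its sensor slot milled to the full 20 mm, the other is too shallow. Take the sprung depth gauge from its foam rack, feel its pin into the slot, press gently until the gauge's base sits flat on the block (about 10 N, landing it slowly so that it never takes a jolt of 45 N) and hold it there for half a second to read the depth, until you have actually read 20 mm on a block; then stand the gauge upright in the foam rack again, pin in a hole and base flat on the foam, and seat that block fully home in the heater's pocket. Leave the shallow block standing where it is on the desk and don't push the bottles or the power bank about.

Things in the scene. Friction and masses are not known exactly. Their poses are not given: they have to be found in the camera images.
- gauge_grip (a point): middle of the depth gauge's upright grey housing, on the pin's axis, 45 mm above the underside of its base. Housing 26 x 26 mm in plan, from 10 to 71 mm above that underside, with a small cap to 75 mm; z is up, y along the base bar. Scale and pointer are on the -x face, so take it by its two y faces. It stands in the foam rack, pin hanging in a hole
- gauge_base (a point): middle of the underside of the gauge's steel base bar, 24 (x) x 50 (y) x 10 mm, 45 mm below gauge_grip. In use the bar lies along the block's length (block y), bridging the slot, with the pin below its middle
- probe (a joint): how far the gauge's sprung pin is pushed in, m: 0 = out, tip 25 mm below the base's underside; 0.025 = level with it. Depth with the base flat = 0.025 minus this: so 0.005 in the 20 mm slot, 0.016 in the 9 mm slot, 0.025 on plain land. The pointer on the housing rises with it
- gauge: the whole gauge, 0.17 kg; origin in the middle of the base's underside. Pin 4 mm thick, round tip; its spring pushes with 2.5 N when out and 6 N when fully in (140 N/m). Dragged lightly over the block it springs out at the slot. A reading counts with the gauge bearing on the block with 6 to 25 N in all, base flat. A push or jolt of 45 N spoils it: land it at 10 mm/s or less
- block_p_center (a point): centre of an aluminium heating block, 20 mm above its underside. Block 50 (x) x 96 (y) x 40 mm high, 0.3 to 0.55 kg, loose on the desk. Two round 20 mm tube wells in the -y half of the top (centres 8.5 and 34.5 mm from the middle), a sensor slot in the +y half. One of the two blocks has a slot 20 mm deep, the other 9 mm; either may stand in either place
- block_q_center (a point): centre of the other aluminium heating block, 20 mm above its underside. Block 50 (x) x 96 (y) x 40 mm high, 0.3 to 0.55 kg, loose on the desk. Two round 20 mm tube wells in the -y half of the top (centres 8.5 and 34.5 mm from the middle), a sensor slot in the +y half. One of the two blocks has a slot 20 mm deep, the other 9 mm; either may stand in either place
- block_p: the first block; origin in the middle of its underside, axes as in its centre's entry. The slot is 6 mm wide, straight, runs across the block (along its x) and is 38 mm long, closed at both ends. Its centre line lies anywhere from 18 to 30 mm from the middle towards +y, differs from block to block and has to be found by feel; from 4 to 15 mm the top is flat land
- block_q: the second block; origin in the middle of its underside, axes as in its centre's entry. The slot is 6 mm wide, straight, runs across the block (along its x) and is 38 mm long, closed at both ends. Its centre line lies anywhere from 18 to 30 mm from the middle towards +y, differs from block to block and has to be found by feel; from 4 to 15 mm the top is flat land
- block_p_base (a point): middle of the underside of the first block
- block_q_base (a point): middle of the underside of the second block
- heater: low white dry-block heater, fixed, about 135 (x, with the sloping control panel towards -x) x 140 (y) x 37 mm high; origin on the desk under the middle of the pocket
- heater_pocket (a point): middle of the floor of the heater's open pocket, 25 mm above the desk; the pocket is 54 (x) x 100 mm (y) and 12 mm deep (rim 37 mm above the desk), so a block has 2 mm of play on every side and, seated, stands 28 mm out of it; either way round is right
- stand_top (a point): middle of the top of the small white foam rack, fixed, 105 x 105 x 34 mm: 4 x 4 square holes, 21 mm wide and 27 mm deep, with centres 12.5 and 36.5 mm from the middle in x and y. The gauge's base rests on the top, 34 mm above the desk
- pump_bottle: soap bottle with a pump head, 61 x 73 x 181 mm, a bystander; origin under its middle
- water_bottle: clear water bottle, 67 x 67 x 228 mm, a bystander; origin under its middle
- bank: dark power bank lying flat, 150 x 66 x 21 mm with its plug, a bystander; origin under its middle

How it is judged (in metres and radians):
On the way, in this order (a step that is already met when the one before it is completed fails the run):
1. the pin is at the bottom of the 20 mm slot and the gauge sits flat on that block, bearing on it with 6 to 25 N, for 0.4 s (value of joint probe between 0.0035 and 0.0065 m and z of gauge_base in the frame of block_p between 0.0385 and 0.0412 m and y of gauge_base in the frame of block_p between 0.018 and 0.03 m and angle between the z axis of gauge and the z axis of block_p, either way round below 0.04 rad and contact force between gauge and block_p between 6 and 25 N), for 0.4 s.
2. that block is fully home in the heater's pocket (horizontal distance between block_p_base and heater_pocket below 0.0045 m and z of block_p_base in the frame of heater_pocket below 0.002 m and angle between the z axis of block_p and the z axis of heater, either way round below 0.04 rad and angle between the y axis of block_p and the y axis of heater, either way round below 0.08 rad and linear speed of block_p below 0.02 m/s), for 0.2 s.
At the end, for the whole second after the job is handed in: The 20 mm block is in the heater's pocket, level, within 2 mm of the floor and 4.5 mm of the middle; the gauge stands upright on the foam rack (3 mm in height, 56 mm from its middle), pin in a hole; the shallow block stands on the desk within 40 mm of its start; all at rest (all of step 2 and angle between each of gauge, block_q's own z axis and vertical below 0.1 rad and horizontal distance between gauge_base and stand_top below 0.056 m and z of gauge_base in the frame of stand_top between -0.003 and 0.003 m and linear speed of gauge below 0.02 m/s and height (world z) of block_q_center below 0.023 m and distance of block_q from where it was at the start of the episode below 0.04 m); the robot touches nothing.
It fails at once if the gauge is forced or jolted on a block with 45 N or more (contact force between gauge and block_p above 45 N or contact force between gauge and block_q above 45 N).
It fails at once if the shallow block is put in the heater (horizontal distance between block_q_base and heater_pocket below 0.02 m and z of block_q_base in the frame of heater_pocket below 0.008 m).
It fails at once if a bottle or the power bank is pushed away or knocked over (distance of any of pump_bottle, water_bottle, bank from where it was at the start of the episode above 0.03 m or angle between any of pump_bottle, water_bottle's own z axis and vertical above 0.3 rad).
It also fails if it takes over 72 s, if anything falls off the work surface, if the arm or the gripper's body presses on something with over 40 N, if the wrist force passes 120 N, or if a joint passes its speed limit or range.

## Robot

A 6-joint arm with a two-finger parallel gripper is mounted at the origin on a cart in front of the work surface, level with it; the furniture and walls round the work are solid. World frame = base frame: x ahead of the robot, y to its left, z up, the work surface at z = 0. Lengths are in m, angles in degrees, forces in N, time in s.
With the tool pointing down it reaches from about 0.25 to 0.725 m from the base axis. Payload 9.7 kg.
Tool frame: the origin (TCP) lies on the centre line of the jaws, within the pads' length; the fingertips stand tip_reach ahead of it and the grasp point (between the pads) lies 2 mm behind it (tip_reach is the distance from the TCP to the fingertips, in m); z points along the fingers, y is the direction in which the jaws open and shut (so a half turn about z gives the same grasp; the last joint's range is limited). The gripper opens to 85 mm and grips with 20 to 120 N. Pads are 22 mm wide; open, the fingers measure 114 mm over their backs; the gripper's body (76 mm by 85 mm) begins 54 mm behind the grasp point. The pads swing forward as they close: fully open they stand 13 mm farther back than shut.
Start: joints at [73.625, 4.979, 10.078, 95.1, 0, 90], TCP at [0.155, 0.528, 0.218] pointing down, gripper open.
Joint ranges: [-179.16, 179.16], [-48.56, 103.87], [-65.8, 70.77], [-126.05, 130.52], [-82.76, 87.17], [-180, 180]. Speed limits (degrees/s): [127.2, 127.2, 147.25, 180, 180, 180].

## Interface

Orientations are given as [roll, pitch, yaw] about the fixed x, y, z axes, in that order (R = Rz(yaw) Ry(pitch) Rx(roll)).
In Python, from workcell import get_obs, camera, calibration, job_done, tip_reach gives the robot as it stands.
- The arm moves only by the tool apply_moves, never from a script. Its argument "rows" is a list of rows, each a list of 7 numbers: the shift along the world's x, y, z in mm, then the turn, a rotation vector about the world's x, y, z in degrees, then the closure, from 0 (fully open) to 1 (shut). A call has 1 to 20 rows; each row shifts and turns the commanded pose from where the row before left it; what a row does not reach is not made up. A row lasts 1/8 s, in which the tool goes at most 62.5 mm and 10.7 degrees, less where a joint would pass 70% of its speed; a pose out of reach is approached as far as the arm can. A call with a gripper value outside its range is refused whole. The fingers move at their own pace and stop on an object; "grip_force" is the grip in N (left out, the last holds). Time passes only in rows, so rows that do not move let the fingers close. It gives the time, the measured TCP pose, the force and the opening at its end, in the units of the state.
- get_obs(): the state, without advancing time (a new reading comes with each control period).
- camera(name): name is "scene" or "top" or "wrist"; returns the picture (420x560x3 uint8, red, green, blue); there is no depth.
- calibration(name): a dict with "intrinsics" (3x3 intrinsics, pixels), "T" (4x4, takes a point from camera to world coordinates); the wrist camera has in their place "mount" (4x4, takes a point from camera to tool coordinates, whose origin is the TCP and whose axes are the flange's). Camera axes: x right, y down, z forward; pixel columns grow to the right and rows downward; lengths in m; the calibration is good to about 2 mm. A picture is of the moment at which its call begins: read the wrist's pose just before it. calibration takes no time and is no camera call.
- job_done(): hands the job in, once; it reports no verdict.
The state is a dict: "time": time; "q": joint angles; "qd": joint speeds; "joint_efforts": joint torques, N m; "ee_pos": TCP position; "tcp_rot": TCP orientation; "wrist_force": force on the tool from outside, world axes, zero at the start; "torque": the same for the moment, N m; "opening": finger opening in m.
Only numpy, scipy, OpenCV 4.12 (cv2) and the standard library are available. Lean on these libraries where they do the work, as an engineer would, in place of code of your own. Each camera call takes 0.05 s, during which the arm holds its last target.

## Working session

There is one attempt and no reset: what is moved stays moved. The work goes in short steps, Python scripts to look and compute and a tool call to move; the robot and the scene stay as the last step left them, time stands still between calls to the robot, and variables do not carry over. Pictures are saved under pics/ and viewed, and the job is handed in when it is done.

Besides the shell and the picture viewer there is one more tool, called after "Call:" in YAML: its name, and indented under it one key for each argument. apply_moves: Moves the arm, as the interface text tells. Its arguments: {"type":"object","properties":{"rows":{"type":"array","items":{"type":"array","items":{"type":"number"}}},"grip_force":{"type":"number"}},"required":["rows"]}

```bash
mkdir -p pics; ls
python3 - <<'E'
from workcell import *
import cv2,numpy as np
print(get_obs(),tip_reach)
for n in("scene","top","wrist"):
    im=camera(n); cv2.imwrite(f"pics/{n}0.png",im[:,:,::-1]); print(n,calibration(n))
E
```

```text
pics
{'time': 0.0, 'q': array([ 7.36269231e+01,  5.00981114e+00,  1.00335130e+01,  9.51009076e+01,
       -6.48972939e-04,  8.99990750e+01]), 'qd': array([ 0.0786056 , -0.07813686,  0.03637311, -0.04749224,  0.06308869,
       -0.03041886]), 'joint_efforts': array([ 7.97287612e-04, -5.20380557e+01,  4.64818418e+01,  1.59802608e-02,
       -3.08315839e-05, -1.93292107e-05]), 'ee_pos': array([0.15496843, 0.5274405 , 0.21718704]), 'tcp_rot': array([-1.79922794e+02,  6.47725941e-04,  1.63627849e+02]), 'wrist_force': array([ 0.8250208 ,  0.0748015 , -0.57839656]), 'torque': array([-0.01771676, -0.03900394,  0.00037443]), 'opening': 0.08552824733323262} 0.017
scene {'intrinsics': array([[443.93497945,   0.        , 283.77848705],
       [  0.        , 443.93497945, 209.38204732],
       [  0.        ,   0.        ,   1.        ]]), 'T': array([[ 0.79539486, -0.29233434,  0.53093093, -0.11620396],
       [-0.60589462, -0.36118454,  0.70882821, -0.87067231],
       [-0.01545078, -0.88548651, -0.46440812,  0.61135584],
       [ 0.        ,  0.        ,  0.        ,  1.        ]])}
top {'intri
[... 240 characters left out ...]
99975072,  0.01509439, -0.01645184, -0.03417112],
       [ 0.01441095, -0.1265672 , -0.99185335,  1.56662934],
       [ 0.        ,  0.        ,  0.        ,  1.        ]])}
wrist {'intrinsics': array([[333.97312681,   0.        , 278.5642859 ],
       [  0.        , 333.97312681, 209.27961981],
       [  0.        ,   0.        ,   1.        ]]), 'mount': array([[ 9.15361088e-04, -9.59104021e-01, -2.83052362e-01,
         7.18437644e-02],
       [ 9.99999579e-01,  8.60700758e-04,  3.17464746e-04,
         5.77575728e-04],
       [-6.08583317e-05, -2.83052534e-01,  9.59104405e-01,
        -1.56436511e-01],
       [ 0.00000000e+00,  0.00000000e+00,  0.00000000e+00,
         1.00000000e+00]])}
```

View pics/scene0.png

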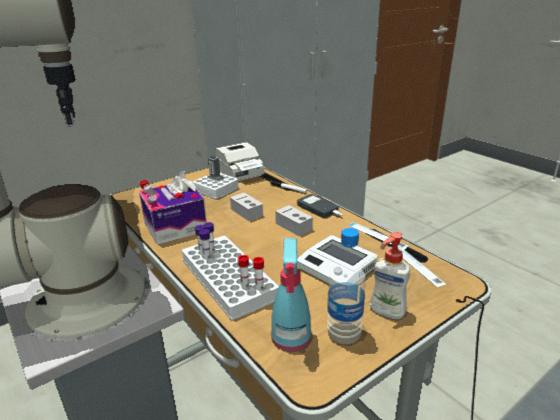

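View pics/top0.png

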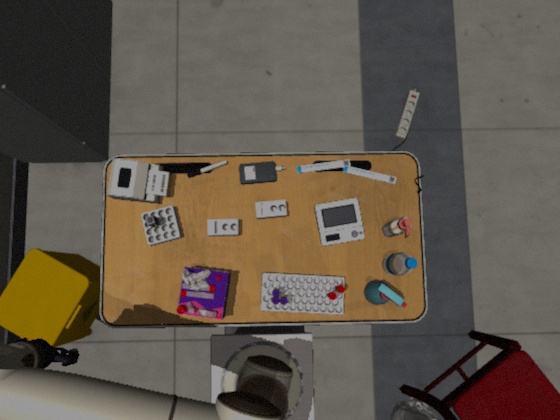

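View pics/wrist0.png

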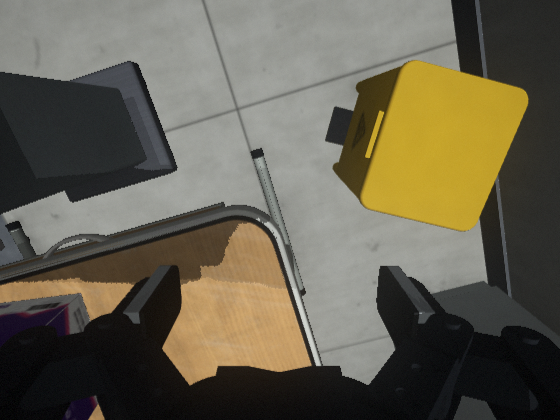

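```bash
cat > h.py <<'E'
from workcell import *
import cv2,numpy as np
from scipy.spatial.transform import Rotation as R
def campose(n,obs=None):
    c=calibration(n)
    if n!="wrist": return c["intrinsics"],c["T"]
    o=obs or get_obs(); T=np.eye(4)
    T[:3,:3]=R.from_euler('xyz',o['tcp_rot'],degrees=True).as_matrix(); T[:3,3]=o['ee_pos']
    return c["intrinsics"],T@c["mount"]
def ray(n,px,z,KT=None):
    K,T=KT or campose(n)
    d=T[:3,:3]@np.linalg.solve(K,[px[0],px[1],1]); o=T[:3,3]
    return o+d*(z-o[2])/d[2]
def proj(n,p,KT=None):
    K,T=KT or campose(n)
    q=K@(T[:3,:3].T@(np.asarray(p)-T[:3,3])); return q[:2]/q[2]
E
python3 - <<'E'
from h import *
im=cv2.imread("pics/top0.png")
cv2.imwrite("pics/topz.png",cv2.resize(im[150:330,100:430],(800,436),interpolation=cv2.INTER_CUBIC))
im=cv2.imread("pics/scene0.png")
cv2.imwrite("pics/scz.png",cv2.resize(im[130:300,120:390],(800,504),interpolation=cv2.INTER_CUBIC))
for px,z in(((160,225),.034),((152,222),.1),((223,228),.04),((271,209),.04),((340,222),.037)): print(px,ray("top",px,z))
E
```

```text
(160, 225) [0.49427098 0.31192794 0.034     ]
(152, 222) [0.49672158 0.32114012 0.1       ]
(223, 228) [0.48111496 0.11365233 0.04      ]
(271, 209) [ 0.53893996 -0.03769694  0.04      ]
(340, 222) [ 0.49465128 -0.2548381   0.037     ]
```

View pics/topz.png

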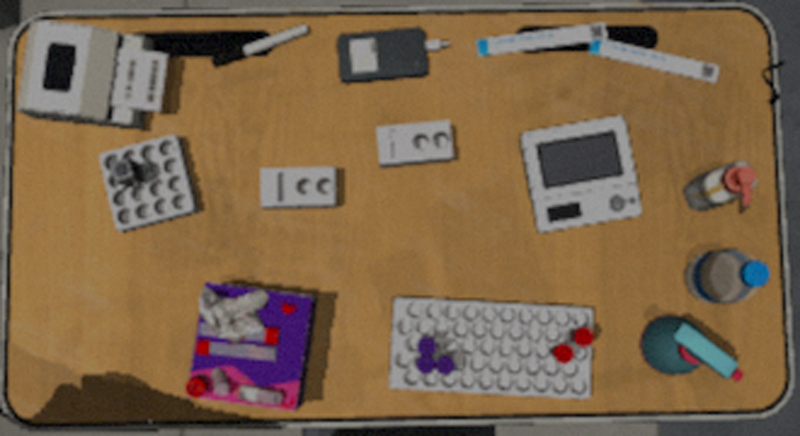

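View pics/scz.png

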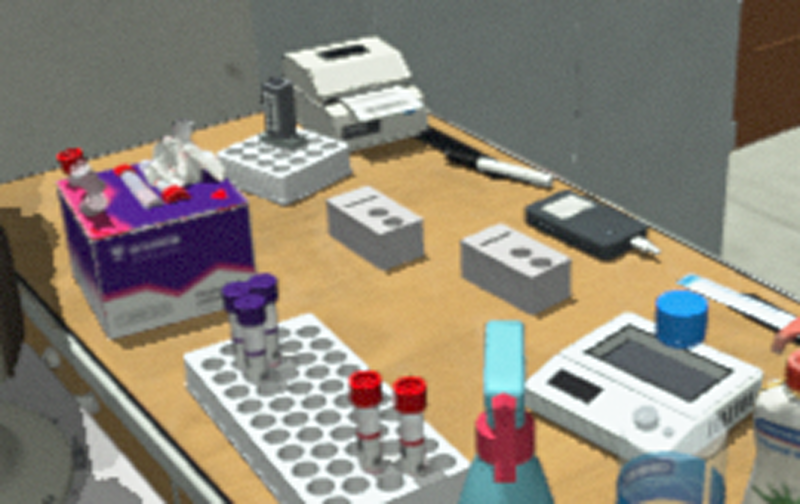

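Call:
apply_moves:
  rows:
    - [21,-22,4,0,0,-10.3,0.45]
    - [21,-22,4,0,0,-10.3,0.45]
    - [21,-22,4,0,0,-10.3,0.45]
    - [21,-22,4,0,0,-10.3,0.45]
    - [21,-22,4,0,0,-10.3,0.45]
    - [21,-22,4,0,0,-10.3,0.45]
    - [21,-22,4,0,0,-10.3,0.45]
    - [21,-22,4,0,0,-10.3,0.45]
    - [21,-22,4,0,0,-10.3,0.45]
    - [21,-22,4,0,0,-10.3,0.45]
    - [21,-22,4,0,0,-10.3,0.45]
    - [21,-22,4,0,0,-10.3,0.45]
    - [21,-22,4,0,0,-10.3,0.45]
    - [21,-22,4,0,0,-10.3,0.45]
    - [21,-22,4,0,0,-10.3,0.45]
    - [0,0,0,0,0,0,0.45]
    - [0,0,0,0,0,0,0.45]

```text
time: 2.28
ee_pos: [0.4891, 0.1382, 0.2777]
tcp_rot: [-177.3, 0.1, 14.2]
wrist_force: [-0.0, -0.0, 0.2]
opening: 0.0469
```

Run:
```python
from h import *
o=get_obs(); print({k:np.round(v,3) for k,v in o.items()})
im=camera("wrist"); cv2.imwrite("pics/w1.png",im[:,:,::-1]); np.save("w1.npy",np.array(campose("wrist",o),dtype=object),allow_pickle=True)
```

```text
{'time': np.float64(2.275), 'q': array([ 14.177,   1.076,  12.712, 101.729,   2.722, 179.944]), 'qd': array([ 2.086e+00, -3.700e-01, -2.600e-01, -2.700e-02,  2.000e-03,
        4.000e-03]), 'joint_efforts': array([-1.9250e+00, -4.6161e+01,  4.5457e+01, -2.1000e-02,  9.0000e-02,
        0.0000e+00]), 'ee_pos': array([0.489, 0.138, 0.278]), 'tcp_rot': array([-1.77278e+02,  9.10000e-02,  1.42330e+01]), 'wrist_force': array([-0.018, -0.011,  0.209]), 'torque': array([-0.019,  0.015,  0.013]), 'opening': np.float64(0.047)}
```

View pics/w1.png

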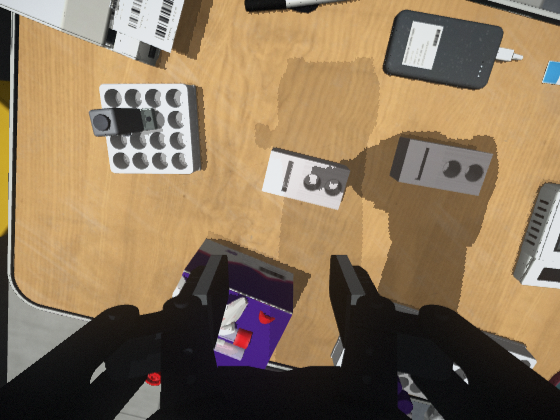

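Run:
```python
from h import *
im=cv2.imread("pics/w1.png")
a=cv2.resize(im[60:200,80:220],(400,400),interpolation=cv2.INTER_CUBIC)
b=cv2.resize(im[120:220,240:360],(400,333),interpolation=cv2.INTER_CUBIC)
c=cv2.resize(im[110:210,380:500],(400,333),interpolation=cv2.INTER_CUBIC)
o=np.zeros((600,800,3),np.uint8);o[:400,:400]=a;o[:333,400:]=b
o[600-267:,400:720]=cv2.resize(c,(320,267))
cv2.imwrite("pics/w1z.png",o)
```

```text
(no output)
```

View pics/w1z.png

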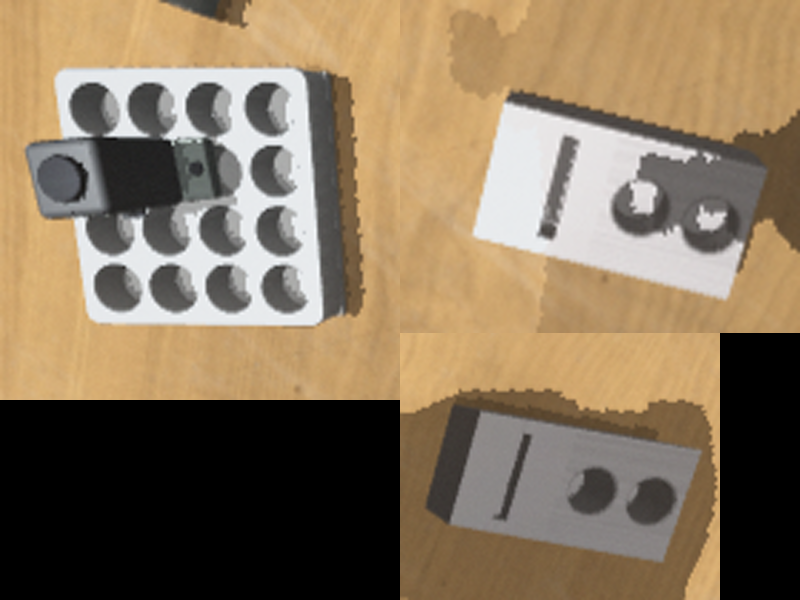

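Run:
```python
from h import *
KT=tuple(np.load("w1.npy",allow_pickle=True)); K=np.array(KT[0],float);T=np.array(KT[1],float);KT=(K,T)
def f(pts,s,org,off,z): return np.array([ray("wrist",((x-off[0])/s+org[0],(y-off[1])/s+org[1]),z,KT) for x,y in pts])*1000
def rep(n,c):
    ce=c.mean(0); yv=(c[0]+c[3]-c[1]-c[2])/2; xv=(c[0]+c[1]-c[2]-c[3])/2
    print(n,np.round(ce,1),"len",np.linalg.norm(yv).round(1),np.linalg.norm(xv).round(1),"yaw",np.degrees(np.arctan2(yv[1],yv[0])).round(1)-90,np.degrees(np.arctan2(xv[1],xv[0])).round(1))
    return ce,yv/np.linalg.norm(yv)
ce,_=rep("rack",f([(55,68),(308,70),(325,325),(88,322)],2.857,(80,60),(0,0),.034))
g=f([(60,177)],2.857,(80,60),(0,0),.109)[0]; print("gauge",g,g-ce)
for n,c,s,sc,org,off in(("A",[(508,95),(768,165),(727,298),(473,235)],[(571,138),(549,236)],3.333,(240,120),(400,0)),("B",[(480,408),(700,450),(662,560),(448,522)],[(527,435),(502,520)],2.667,(380,110),(400,333))):
    ce,y=rep(n,f(c,sc,org,off,.04)); sl=f(s,sc,org,off,.04); m=sl.mean(0); d=sl[0]-sl[1]
    print(" slot",m,"along y",(m-ce)@y,"len",np.linalg.norm(d),np.degrees(np.arctan2(d[1],d[0])))
```

```text
rack [495.9 312.9  34. ] len 103.8 103.2 yaw 13.900000000000006 13.7
gauge [504.47446292 327.96312705 109.        ] [ 8.6128874  15.04094995 75.        ]
A [487.2 116.2  40. ] len 95.3 51.4 yaw 0.09999999999999432 0.2
 slot [486.00763616 137.83775116  40.        ] along y 21.624597984521436 len 36.456464351006645 2.2528037418949913
B [542.5 -35.1  40. ] len 96.1 49.7 yaw 4.299999999999997 4.9
 slot [539.51388762  -9.89843723  40.        ] along y 25.30617951157124 len 37.64212121928405 4.800471841324256
```

Call:
apply_moves:
  rows:
    - [0,0,0,-2.6,-0.7,0,0.4]
    - [1,10.5,-5,0,0,10,0.4]
    - [1,10.5,-5,0,0,10,0.4]
    - [1,10.5,-5,0,0,10,0.4]
    - [1,10.5,-5,0,0,10,0.4]
    - [1,10.5,-5,0,0,10,0.4]
    - [1,10.5,-5,0,0,10,0.4]
    - [1,10.5,-5,0,0,10,0.4]
    - [1,10.5,-5,0,0,10,0.4]
    - [1,10.5,-5,0,0,10,0.4]
    - [1,10.5,-5,0,0,10,0.4]
    - [1,10.5,-5,0,0,10,0.4]
    - [1,10.5,-5,0,0,10,0.4]
    - [1,10.5,-5,0,0,10,0.4]
    - [1,10.5,-5,0,0,10,0.4]
    - [1,10.5,-5,0,0,10,0.4]
    - [1,10.5,-5,0,0,10,0.4]
    - [1,10.5,-5,0,0,10,0.4]
    - [1,10.5,-5,0,0,10,0.4]
    - [0,0,0,0,0,0,0.4]

```text
time: 4.82
ee_pos: [0.5076, 0.3221, 0.1874]
tcp_rot: [-179.7, -0.0, -165.0]
wrist_force: [0.2, -0.3, -0.3]
opening: 0.0513
```

Run:
```python
from h import *
o=get_obs(); print({k:np.round(v,3) for k,v in o.items()})
im=camera("wrist"); cv2.imwrite("pics/w2.png",im[:,:,::-1]); np.save("w2.npy",np.array(campose("wrist",o)[1]))
```

```text
{'time': np.float64(4.825), 'q': array([32.56 , 11.747, 14.253, 92.642, -0.321, 17.567]), 'qd': array([-1.129, -0.655,  0.322,  0.571, -0.122,  5.067]), 'joint_efforts': array([ 4.2400e-01, -5.9164e+01,  4.6798e+01, -2.3600e-01,  2.8000e-02,
       -1.3730e+00]), 'ee_pos': array([0.508, 0.322, 0.187]), 'tcp_rot': array([-1.79653e+02, -3.30000e-02, -1.65007e+02]), 'wrist_force': array([ 0.233, -0.293, -0.307]), 'torque': array([ 0.006,  0.018, -0.03 ]), 'opening': np.float64(0.051)}
```

View pics/w2.png

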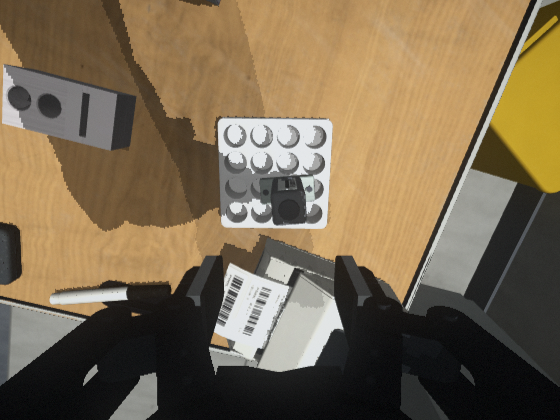

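Run:
```python
from h import *
im=cv2.imread("pics/w2.png")
o=np.zeros((600,800,3),np.uint8)
o[:520,:520]=cv2.resize(im[110:240,210:340],(520,520),interpolation=cv2.INTER_CUBIC)
o[:280,520:]=cv2.resize(im[60:160,0:140],(280,200),interpolation=cv2.INTER_CUBIC)[:280] if 0 else cv2.copyMakeBorder(cv2.resize(im[60:160,0:140],(280,200)),0,80,0,0,0)
cv2.imwrite("pics/w2z.png",o)
KT=(calibration("wrist")["intrinsics"],np.load("w2.npy"))
print(ray("wrist",(289,206),.109,KT)); print(proj("wrist",(.505,.328,.109),KT))
```

```text
[0.50096877 0.32828894 0.109     ]
[287.14795719 211.00113212]
```

View pics/w2z.png

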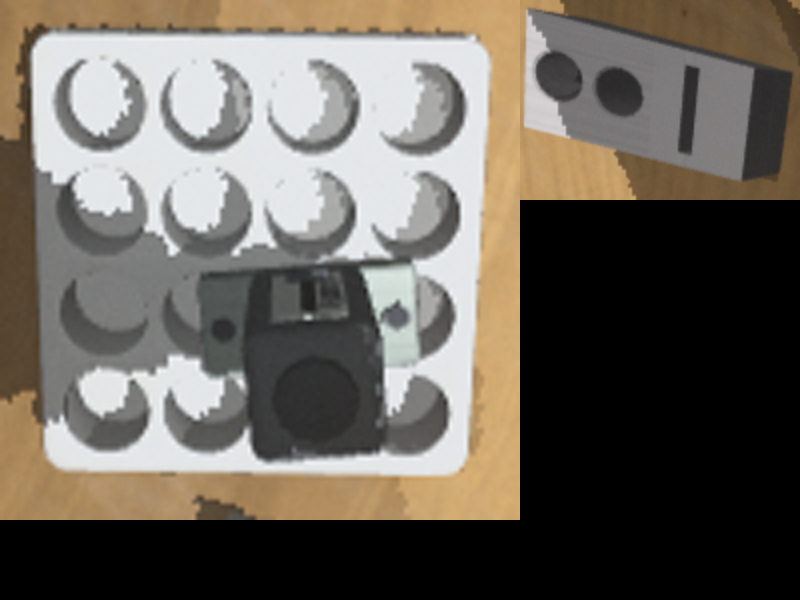

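Call:
apply_moves:
  rows:
    - [-4,0,0,0,0,2.5,0.4]
    - [0,0,-20,0,0,0,0.4]
    - [0,0,-15,0,0,0,0.4]
    - [0,0,0,0,0,0,0.4]

```text
time: 5.38
ee_pos: [0.5042, 0.3201, 0.1518]
tcp_rot: [-179.6, -0.1, -162.7]
wrist_force: [0.3, 0.4, -0.3]
opening: 0.0509
```

Call:
apply_moves:
  rows:
    - [-0.5,8,0,0.4,0.1,0.5,0.4]
    - [0,0,-20,0,0,0,0.4]
    - [0,0,0,0,0,0,0.4]

```text
time: 5.75
ee_pos: [0.504, 0.3285, 0.1323]
tcp_rot: [179.9, -0.0, -162.2]
wrist_force: [-0.9, 0.3, 0.1]
opening: 0.0514
```

Run:
```python
from h import *
o=get_obs(); print({k:np.round(v,3) for k,v in o.items() if k in('time','ee_pos','tcp_rot')})
im=camera("wrist"); cv2.imwrite("pics/w3.png",im[:,:,::-1])
```

```text
{'time': np.float64(5.75), 'ee_pos': array([0.504, 0.329, 0.132]), 'tcp_rot': array([ 1.79930e+02, -3.40000e-02, -1.62151e+02])}
```

View pics/w3.png

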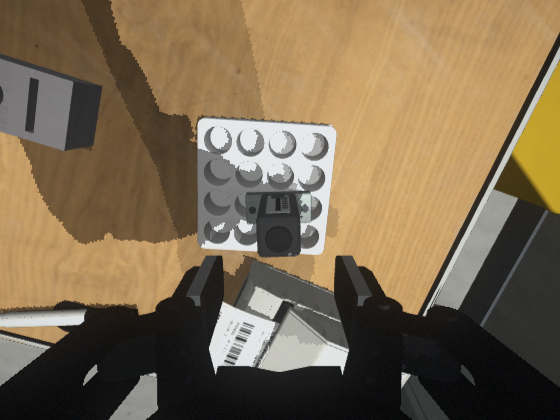

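Call:
apply_moves:
  rows:
    - [0,0,-20,0,0,0,0.4]
    - [0,0,-20,0,0,0,0.4]
    - [0,0,-15,0,0,0,0.4]
    - [0,0,0,0,0,0,0.4]
    - [0,0,0,0,0,0,0.7]
    - [0,0,0,0,0,0,0.9]
    - [0,0,0,0,0,0,0.9]
    - [0,0,0,0,0,0,0.9]
  grip_force: 60

```text
time: 6.8
ee_pos: [0.5051, 0.3288, 0.0794]
tcp_rot: [179.9, 0.2, -162.2]
wrist_force: [0.5, 0.6, 6.3]
opening: 0.0245
```

Call:
apply_moves:
  rows:
    - [0,0,0,0,0,0,0.9]
    - [0,0,0,0,0,0,0.9]

```text
time: 7.05
ee_pos: [0.5051, 0.3288, 0.0793]
tcp_rot: [179.9, 0.2, -162.2]
wrist_force: [0.5, -0.1, 6.0]
opening: 0.0244
```

Run:
```python
from h import *
o=get_obs(); print({k:np.round(v,4) for k,v in o.items()})
im=camera("wrist"); cv2.imwrite("pics/w4.png",im[:,:,::-1])
im=camera("scene"); cv2.imwrite("pics/s4.png",cv2.resize(im[130:230,150:290,::-1],(700,500),interpolation=cv2.INTER_CUBIC))
```

```text
{'time': np.float64(7.05), 'q': array([3.30335e+01, 1.14615e+01, 1.99800e+00, 8.03317e+01, 6.20000e-02,
       1.51862e+01]), 'qd': array([ 0.079 , -0.0269, -0.0608,  0.0305,  0.0448, -0.0788]), 'joint_efforts': array([ 8.69000e-02, -5.59348e+01,  4.36729e+01,  9.18000e-02,
        4.41000e-02,  3.20000e-03]), 'ee_pos': array([0.5051, 0.3288, 0.0793]), 'tcp_rot': array([ 179.8865,    0.1814, -162.1527]), 'wrist_force': array([ 0.4623, -0.1322,  6.0299]), 'torque': array([ 0.0138, -0.0979,  0.0937]), 'opening': np.float64(0.0244)}
```

View pics/w4.png

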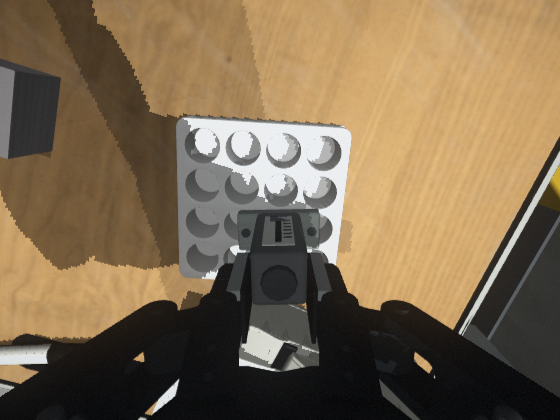

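View pics/s4.png

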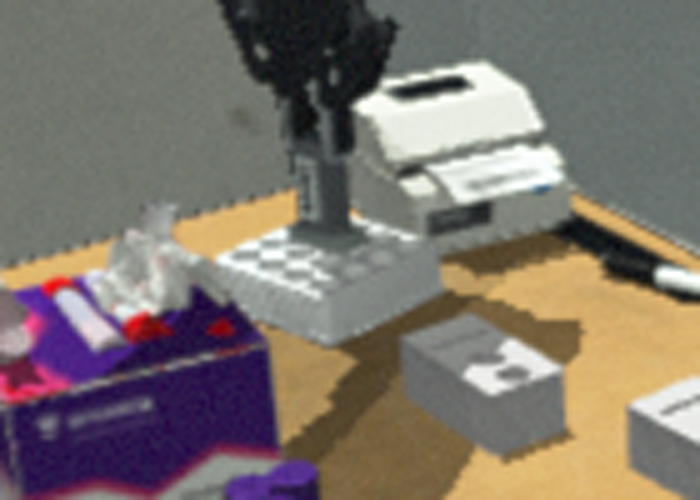

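Run:
```python
from h import *
KT=(calibration("wrist")["intrinsics"],np.load("w2.npy"))
f=lambda pts:np.array([ray("wrist",p,.04,KT) for p in pts])*1000
c=f([(3.5,65),(117.5,93.5),(111,150),(2.5,123.5)]);print(c.round(1),c.mean(0))
s=f([(86,93),(82,136)]);print(s.round(1),s.mean(0))
r=f([(218.5,118.3),(332,119.5),(327,228),(221,227.5)]);print(r.mean(0))
```

```text
[[463.1  69.   40. ]
 [460.8 165.2  40. ]
 [510.7 165.7  40. ]
 [512.5  69.8  40. ]] [486.80023671 117.43216412  40.        ]
[[467.5 138.9  40. ]
 [505.1 139.1  40. ]] [486.29414086 138.97588938  40.        ]
[495.07269439 314.54927556  40.        ]
```

Call:
apply_moves:
  rows:
    - [0,0,8,0,0,0,0.9]
    - [0,0,15,0,0,0,0.9]
    - [0,0,20,0,0,0,0.9]
    - [0,0,25,0,0,0,0.9]

```text
time: 7.65
ee_pos: [0.5043, 0.3283, 0.147]
tcp_rot: [179.9, 0.0, -162.2]
wrist_force: [0.4, -1.0, -1.3]
opening: 0.0243
```

Call:
apply_moves:
  rows:
    - [-1.8,-19,0,0,0,-1.7,0.9]
    - [-1.8,-19,0,0,0,-1.7,0.9]
    - [-1.8,-19,0,0,0,-1.7,0.9]
    - [-1.8,-19,0,0,0,-1.7,0.9]
    - [-1.8,-19,0,0,0,-1.7,0.9]
    - [-1.8,-19,-4,0,0,-1.7,0.9]
    - [-1.8,-19,-4,0,0,-1.7,0.9]
    - [-1.8,-19,-5,0,0,-1.7,0.9]
    - [-1.8,-19,-5,0,0,-1.7,0.9]
    - [-1.8,-19,-5,0,0,-1.7,0.9]
    - [0,0,0,0,0,0,0.9]
    - [0,0,0,0,0,0,0.9]

```text
time: 9.15
ee_pos: [0.4866, 0.1384, 0.1231]
tcp_rot: [179.9, 0.1, -179.2]
wrist_force: [-0.7, 0.0, -1.4]
opening: 0.0244
```

Run:
```python
from h import *
o=get_obs(); print({k:np.round(v,4) for k,v in o.items()})
im=camera("wrist"); cv2.imwrite("pics/w5.png",im[:,:,::-1]); np.save("w5.npy",campose("wrist",o)[1])
```

```text
{'time': np.float64(9.15), 'q': array([ 1.58323e+01, -1.99560e+00, -7.52780e+00,  8.43777e+01,
        7.63000e-02,  1.49997e+01]), 'qd': array([0.6077, 0.2525, 0.4133, 0.0866, 0.0077, 0.0196]), 'joint_efforts': array([-6.08700e-01, -4.57864e+01,  4.75311e+01,  2.19000e-02,
       -2.24000e-02, -3.80000e-03]), 'ee_pos': array([0.4866, 0.1384, 0.1231]), 'tcp_rot': array([ 1.799030e+02,  6.720000e-02, -1.791674e+02]), 'wrist_force': array([-0.6594,  0.013 , -1.3572]), 'torque': array([-0.0141, -0.0052,  0.0122]), 'opening': np.float64(0.0244)}
```

View pics/w5.png

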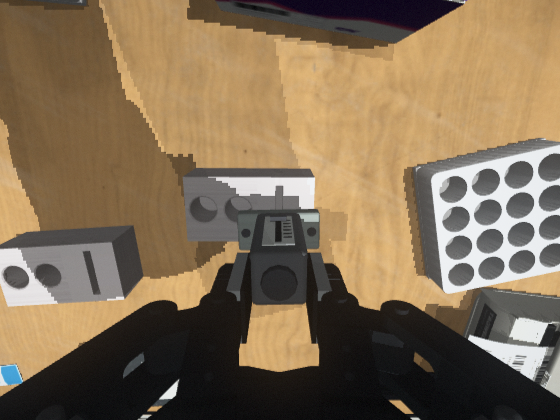

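Run:
```python
from h import *
im=cv2.imread("pics/w5.png")
cv2.imwrite("pics/w5z.png",cv2.resize(im[160:230,170:330],(800,350),interpolation=cv2.INTER_CUBIC))
KT=(calibration("wrist")["intrinsics"],np.load("w5.npy"))
for p in((275,190),(285,190),(185,178),(314,178),(280,184)):print(p,ray("wrist",p,.04,KT).round(4))
print(proj("wrist",(.4866,.1384,.04),KT),proj("wrist",(.4676,.1384,.04),KT))
```

```text
(275, 190) [0.471  0.1363 0.04  ]
(285, 190) [0.4709 0.1436 0.04  ]
(185, 178) [0.463  0.0707 0.04  ]
(314, 178) [0.4616 0.1645 0.04  ]
(280, 184) [0.4664 0.1399 0.04  ]
[277.56804592 210.38906593] [277.94689956 185.53911336]
```

View pics/w5z.png

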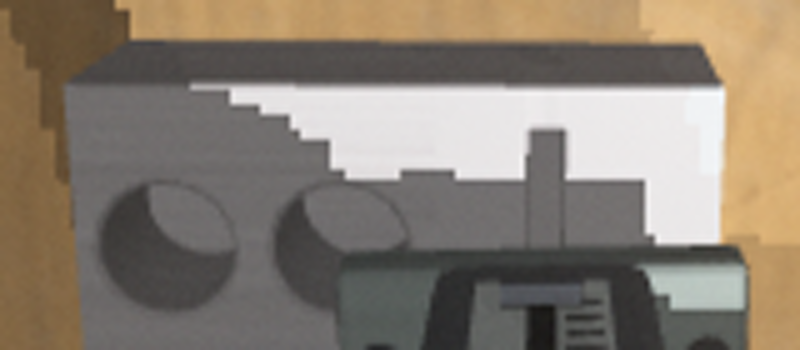

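Call:
apply_moves:
  rows:
    - [0,1,-3,0,0,0,0.9]
    - [0,0,-4,0,0,0,0.9]
    - [0,0,-3,0,0,0,0.9]
    - [0,0,-1.2,0,0,0,0.9]
    - [0,0,-1.2,0,0,0,0.9]
    - [0,0,-1.2,0,0,0,0.9]
    - [0,0,-1.2,0,0,0,0.9]
    - [0,0,-1.2,0,0,0,0.9]
    - [0,0,0,0,0,0,0.9]

```text
time: 10.32
ee_pos: [0.4864, 0.1394, 0.1068]
tcp_rot: [179.9, 0.0, -179.2]
wrist_force: [-0.2, -0.7, -1.3]
opening: 0.0244
```

Call:
apply_moves:
  rows:
    - [0,0,-2,0,0,0,0.9]
    - [0,0,-2,0,0,0,0.9]
    - [0,0,-2,0,0,0,0.9]
    - [0,0,-2,0,0,0,0.9]
    - [0,0,-2,0,0,0,0.9]
    - [0,0,0,0,0,0,0.9]

```text
time: 11.08
ee_pos: [0.4864, 0.1394, 0.0967]
tcp_rot: [179.9, 0.0, -179.2]
wrist_force: [-0.9, 0.4, -1.7]
opening: 0.0244
```

Call:
apply_moves:
  rows:
    - [0,0,-2,0,0,0,0.9]
    - [0,0,-2,0,0,0,0.9]
    - [0,0,-1.1,0,0,0,0.9]
    - [0,0,-1.1,0,0,0,0.9]
    - [0,0,-1.1,0,0,0,0.9]
    - [0,0,-1.1,0,0,0,0.9]
    - [0,0,-1,0,0,0,0.9]
    - [0,0,-1,0,0,0,0.9]
    - [0,0,0,0,0,0,0.9]

```text
time: 12.2
ee_pos: [0.4865, 0.1394, 0.0866]
tcp_rot: [179.9, 0.1, -179.2]
wrist_force: [0.1, -0.3, 2.0]
opening: 0.0244
```

Call:
apply_moves:
  rows:
    - [0,0,-0.8,0,0,0,0.9]
    - [0,0,-0.6,0,0,0,0.9]
    - [0,0,-0.6,0,0,0,0.9]
    - [0,0,-0.6,0,0,0,0.9]
    - [0,0,0,0,0,0,0.9]

```text
time: 12.82
ee_pos: [0.4868, 0.1394, 0.0853]
tcp_rot: [179.9, 0.1, -179.2]
wrist_force: [-3.0, -1.7, 12.1]
opening: 0.0244
```

Call:
apply_moves:
  rows:
    - [0,0,0,0,0,0,0.9]
    - [0,0,0,0,0,0,0.9]
    - [0,0,0,0,0,0,0.9]
    - [0,0,0,0,0,0,0.9]
    - [0,0,0,0,0,0,0.9]
    - [0,0,0,0,0,0,0.9]

```text
time: 13.58
ee_pos: [0.4868, 0.1395, 0.0854]
tcp_rot: [179.9, 0.1, -179.2]
wrist_force: [-1.9, -1.7, 11.3]
opening: 0.0241
```

Run:
```python
from h import *
o=get_obs(); print({k:np.round(v,4) for k,v in o.items()})
im=camera("wrist"); cv2.imwrite("pics/w6.png",im[:,:,::-1]); np.save("w6.npy",campose("wrist",o)[1])
im=im[:,:,::-1]
cv2.imwrite("pics/w6z.png",cv2.resize(im[160:320,180:380],(750,600),interpolation=cv2.INTER_CUBIC))
```

```text
{'time': np.float64(13.575), 'q': array([ 1.59518e+01, -1.67970e+00, -1.13839e+01,  8.01332e+01,
        5.68000e-02,  1.51065e+01]), 'qd': array([ 0.0122,  0.0208, -0.0897, -0.0026, -0.0386,  0.0026]), 'joint_efforts': array([ 2.41500e-01, -3.93343e+01,  4.23983e+01, -1.49670e+00,
        1.51100e-01,  7.00000e-04]), 'ee_pos': array([0.4868, 0.1395, 0.0854]), 'tcp_rot': array([ 1.799028e+02,  1.422000e-01, -1.791548e+02]), 'wrist_force': array([-1.9469, -1.7327, 11.3162]), 'torque': array([-0.3184,  0.6724, -0.0294]), 'opening': np.float64(0.0241)}
```

View pics/w6z.png

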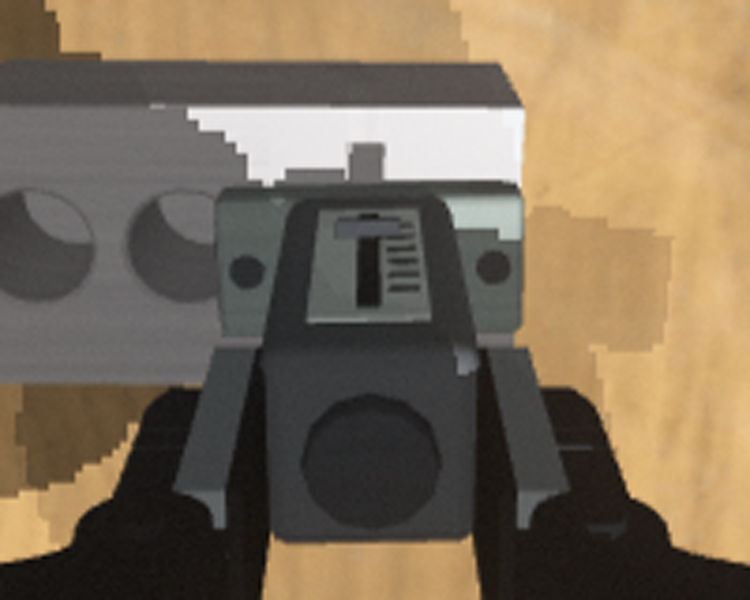

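Call:
apply_moves:
  rows:
    - [0,0,3,0,0,0,0.9]
    - [0,0,10,0,0,0,0.9]
    - [0,0,20,0,0,0,0.9]
    - [0,0,20,0,0,0,0.9]
    - [0,0,10,0,0,0,0.9]
    - [1.8,19,0,0,0,1.7,0.9]
    - [1.8,19,0,0,0,1.7,0.9]
    - [1.8,19,0,0,0,1.7,0.9]
    - [1.8,19,0,0,0,1.7,0.9]
    - [1.8,19,0,0,0,1.7,0.9]
    - [1.8,19,0,0,0,1.7,0.9]
    - [1.8,19,0,0,0,1.7,0.9]
    - [1.8,19,0,0,0,1.7,0.9]
    - [1.8,19,0,0,0,1.7,0.9]
    - [1.8,18,0,0,0,1.7,0.9]
    - [0,0,0,0,0,0,0.9]
    - [0,0,0,0,0,0,0.9]

```text
time: 15.75
ee_pos: [0.5044, 0.3283, 0.1468]
tcp_rot: [179.9, 0.0, -162.2]
wrist_force: [-0.5, 0.3, -0.7]
opening: 0.0244
```

Run:
```python
from h import *
o=get_obs(); print({k:np.round(v,4) for k,v in o.items() if k in('time','ee_pos','tcp_rot')})
im=camera("wrist"); cv2.imwrite("pics/w7.png",im[:,:,::-1]); np.save("w7.npy",campose("wrist",o)[1])
```

```text
{'time': np.float64(15.75), 'ee_pos': array([0.5044, 0.3283, 0.1468]), 'tcp_rot': array([ 1.799367e+02,  2.800000e-02, -1.621558e+02])}
```

View pics/w7.png

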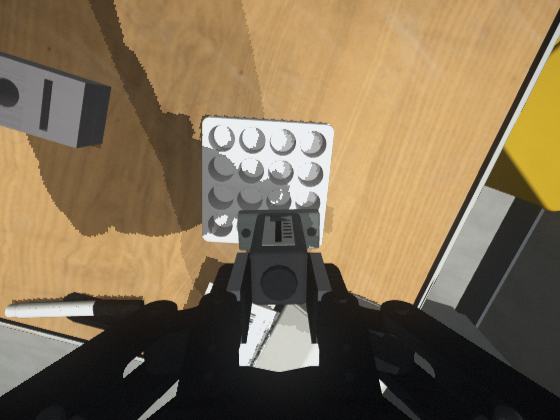

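Call:
apply_moves:
  rows:
    - [0.5,0.3,-20,0,0,0,0.9]
    - [0,0,-20,0,0,0,0.9]
    - [0,0,-15,0,0,0,0.9]
    - [0,0,-5,0,0,0,0.9]
    - [0,0,-3,0,0,0,0.9]
    - [0,0,-1.5,0,0,0,0.9]
    - [0,0,-1.2,0,0,0,0.9]
    - [0,0,-1,0,0,0,0.9]
    - [0,0,-1,0,0,0,0.9]
    - [0,0,0,0,0,0,0.9]

```text
time: 17.05
ee_pos: [0.5051, 0.3288, 0.0794]
tcp_rot: [179.9, 0.1, -162.2]
wrist_force: [0.2, -0.7, -0.7]
opening: 0.0244
```

Call:
apply_moves:
  rows:
    - [0,0,-0.6,0,0,0,0.9]
    - [0,0,0,0,0,0,0.4]
    - [0,0,0,0,0,0,0.4]
    - [0,0,0,0,0,0,0.4]
    - [0,0,5,0,0,0,0.4]
    - [0,0,20,0,0,0,0.4]
    - [0,0,20,0,0,0,0.4]
    - [0,0,20,0,0,0,0.4]

```text
time: 18.05
ee_pos: [0.505, 0.3287, 0.1447]
tcp_rot: [179.9, 0.1, -162.2]
wrist_force: [1.3, -0.1, -0.6]
opening: 0.0514
```

Run:
```python
from h import *
o=get_obs(); print({k:np.round(v,4) for k,v in o.items() if k in('time','ee_pos','tcp_rot')})
im=camera("wrist"); a=im[:,:,::-1]
s=camera("scene")[:,:,::-1]
out=np.zeros((600,800,3),np.uint8); out[:420,:560]=a; out[300:,500:]=cv2.resize(s[140:220,170:250],(300,300),interpolation=cv2.INTER_CUBIC)
cv2.imwrite("pics/w8.png",out)
```

```text
{'time': np.float64(18.05), 'ee_pos': array([0.505 , 0.3287, 0.1447]), 'tcp_rot': array([ 1.799170e+02,  6.430000e-02, -1.621551e+02])}
```

View pics/w8.png

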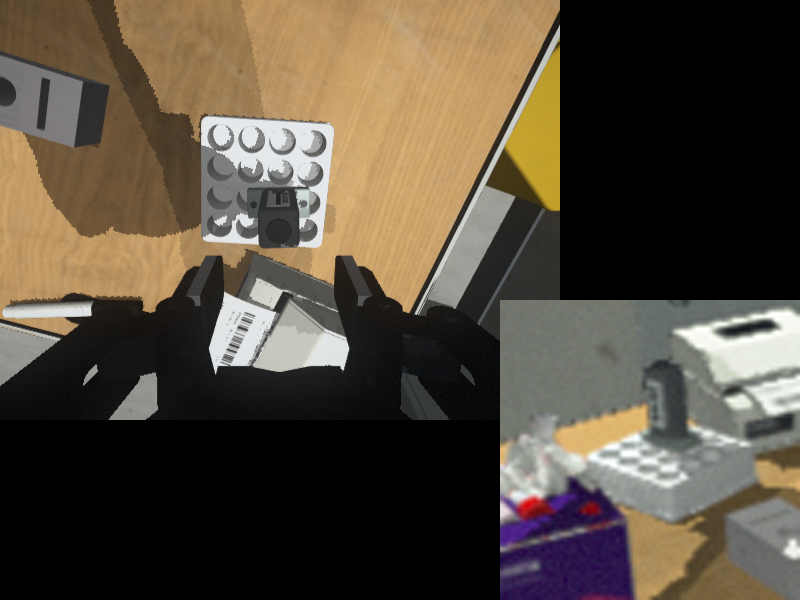

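Call:
apply_moves:
  rows:
    - [0,-10,15,0,0,-7.7,0.1]
    - [0,-40,15,0,0,-7.7,0.1]
    - [0,-45,15,0,0,-7.7,0.1]
    - [0,-45,15,0,0,-7.7,0.1]
    - [0,-45,15,0,0,-7.7,0.1]
    - [0,-45,15,0,0,-7.7,0.1]
    - [0,-45,15,0,0,-7.7,0.1]
    - [0,-45,10,0,0,-7.7,0.1]
    - [0,-45,10,0,0,-7.7,0.1]
    - [0,-45,5,0,0,-7.7,0.1]
    - [0,-45,5,0,0,-7.7,0.1]
    - [0,-45,0,0,0,-7.7,0.1]
    - [-5,-45,0,0,0,-7.7,0.1]
    - [-5,-45,0,0,0,-7.7,0.1]
    - [0,0,0,0,0,0,0.1]
    - [0,0,0,0,0,0,0.1]

```text
time: 20.15
ee_pos: [0.4949, -0.2611, 0.278]
tcp_rot: [180.0, 0.0, 90.1]
wrist_force: [0.4, 0.4, 0.6]
opening: 0.0765
```

Run:
```python
from h import *
o=get_obs(); print({k:np.round(v,4) for k,v in o.items() if k in('time','ee_pos','tcp_rot','q')})
im=camera("wrist"); cv2.imwrite("pics/w9.png",im[:,:,::-1]); np.save("w9.npy",campose("wrist",o)[1])
```

```text
{'time': np.float64(20.15), 'q': array([-2.78190e+01,  8.17810e+00,  2.03780e+01,  1.02159e+02,
        8.80000e-03,  6.20987e+01]), 'ee_pos': array([ 0.4949, -0.2611,  0.278 ]), 'tcp_rot': array([1.799597e+02, 1.130000e-02, 9.008240e+01])}
```

View pics/w9.png

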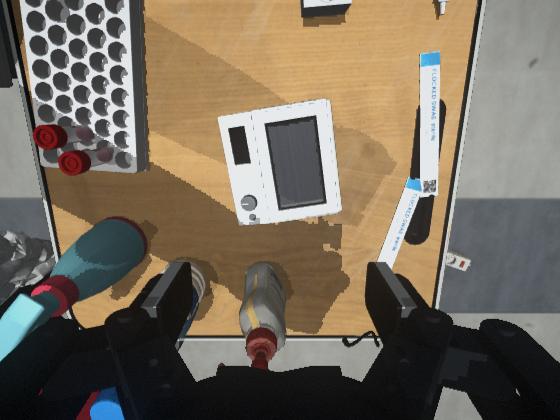

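Run:
```python
from h import *
im=cv2.imread("pics/w9.png")
cv2.imwrite("pics/w9z.png",cv2.resize(im[90:230,210:350],(600,600),interpolation=cv2.INTER_CUBIC))
```

```text
(no output)
```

View pics/w9z.png

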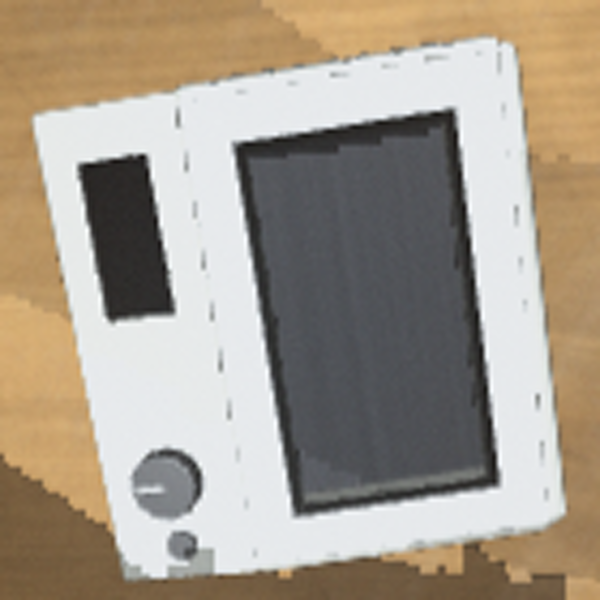

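Run:
```python
from h import *
im=cv2.imread("pics/w9.png"); K=calibration("wrist")["intrinsics"]; KT=(K,np.load("w9.npy"))
S=8
a=cv2.resize(im[90:230,210:350],None,fx=S,fy=S,interpolation=cv2.INTER_CUBIC)
m=(cv2.cvtColor(a,cv2.COLOR_BGR2GRAY)<135).astype(np.uint8)
cs,_=cv2.findContours(m,cv2.RETR_EXTERNAL,cv2.CHAIN_APPROX_NONE)
# pocket component: contains centre
for c in cs:
    if cv2.pointPolygonTest(c,(360/600*140*S,300/600*140*S),False)>0:
        h=cv2.convexHull(c); q=cv2.approxPolyDP(h,.03*cv2.arcLength(h,True),True)[:,0]
        px=(q+.5)/S-.5+[210,90]; print(px)
        w=np.array([ray("wrist",p,.037,KT) for p in px])*1000; print(w.round(1))
        # plane rect via world contour
        cw=np.array([ray("wrist",(p+.5)/S-.5+[210,90],.037,KT)[:2] for p in h[:,0]])*1000
        r=cv2.minAreaRect(cw.astype(np.float32)); print(r, w.mean(0))
        e=np.roll(w,-1,0)-w; print([(round(np.hypot(*v[:2]),1),round(np.degrees(np.arctan2(v[1],v[0])),1)) for v in e])
# top-camera check
t=cv2.imread("pics/top0.png")
for p in px: pass
print([proj("top",x/1000) for x in w])
```

```text
[[315.0625 114.9375]
 [325.8125 202.6875]
 [278.6875 209.8125]
 [264.0625 123.3125]]
[[ 537.1 -193.1   37. ]
 [ 553.8 -297.3   37. ]
 [ 495.7 -306.6   37. ]
 [ 478.6 -202.6   37. ]]
((516.4200439453125, -249.91015625), (60.29936599731445, 106.37134552001953), 9.015049934387207) [ 516.30910013 -249.88631973   37.        ]
[(np.float64(105.5), np.float64(-80.9)), (np.float64(58.9), np.float64(-170.9)), (np.float64(105.4), np.float64(99.3)), (np.float64(59.3), np.float64(9.2))]
[array([320.10699056, 208.96864443]), array([352.72735076, 203.25297666]), array([356.33016792, 221.41397344]), array([323.61466047, 227.32338031])]
```

Call:
apply_moves:
  rows:
    - [0,20,-10,0,0,0,0]
    - [-1,42,-15,0,0,0,0]
    - [-1,45,-15,0,0,0,0]
    - [-1,45,-15,0,0,0,0]
    - [-1,45,-15,0,0,0,0]
    - [-1,45,-15,0,0,0,0]
    - [-1,45,-15,0,0,0,0]
    - [-1,45,-15,0,0,0,0]
    - [-1,40,-10,0,0,0,0]
    - [0,6,-5,0,0,0,0]
    - [0,0,0,0,0,0,0]
    - [0,0,0,0,0,0,0]

```text
time: 21.7
ee_pos: [0.487, 0.1162, 0.1491]
tcp_rot: [179.9, 0.0, 90.0]
wrist_force: [0.4, -0.1, 0.7]
opening: 0.0854
```

Run:
```python
from h import *
o=get_obs(); print({k:np.round(v,4) for k,v in o.items() if k in('time','ee_pos','tcp_rot','q','opening')})
im=camera("wrist"); cv2.imwrite("pics/w10.png",im[:,:,::-1]); np.save("w10.npy",campose("wrist",o)[1])
t=cv2.imread("pics/top0.png"); S=8
a=cv2.resize(t[190:250,310:370],None,fx=S,fy=S,interpolation=cv2.INTER_CUBIC)
m=(cv2.cvtColor(a,cv2.COLOR_BGR2GRAY)<100).astype(np.uint8)
cs,_=cv2.findContours(m,cv2.RETR_EXTERNAL,cv2.CHAIN_APPROX_NONE)
for c in cs:
    if cv2.contourArea(c)>300*64:
        h=cv2.convexHull(c)
        cw=np.array([ray("top",(p+.5)/S-.5+[310,190],.037)[:2] for p in h[:,0]])*1000
        print(cv2.minAreaRect(cw.astype(np.float32)))
```

```text
{'time': np.float64(21.7), 'q': array([ 1.346550e+01, -2.727700e+00, -5.365800e+00,  8.725790e+01,
       -7.300000e-02,  1.034284e+02]), 'ee_pos': array([0.487 , 0.1162, 0.1491]), 'tcp_rot': array([1.798819e+02, 4.680000e-02, 9.003700e+01]), 'opening': np.float64(0.0854)}
((515.788330078125, -251.0419921875), (61.28019332885742, 106.56101989746094), 9.096919059753418)
```

View pics/w10.png

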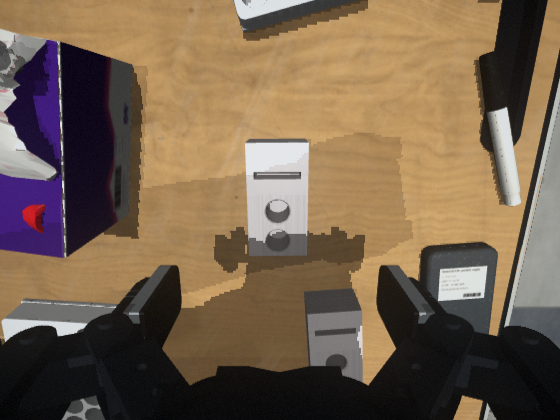

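Run:
```python
from h import *
im=cv2.imread("pics/w10.png"); KT=(calibration("wrist")["intrinsics"],np.load("w10.npy"))
cv2.imwrite("pics/w10z.png",cv2.resize(im[130:270,220:340],(514,600),interpolation=cv2.INTER_CUBIC))
for p in((246,140),(308,140),(246,255),(308,255)):print(p,ray("wrist",p,.04,KT).round(4))
print(proj("wrist",(.487,.1162,.04),KT))
```

```text
(246, 140) [0.4621 0.1667 0.04  ]
(308, 140) [0.5106 0.1667 0.04  ]
(246, 255) [0.4596 0.0691 0.04  ]
(308, 255) [0.5131 0.0691 0.04  ]
[277.79080635 202.39793226]
```

View pics/w10z.png

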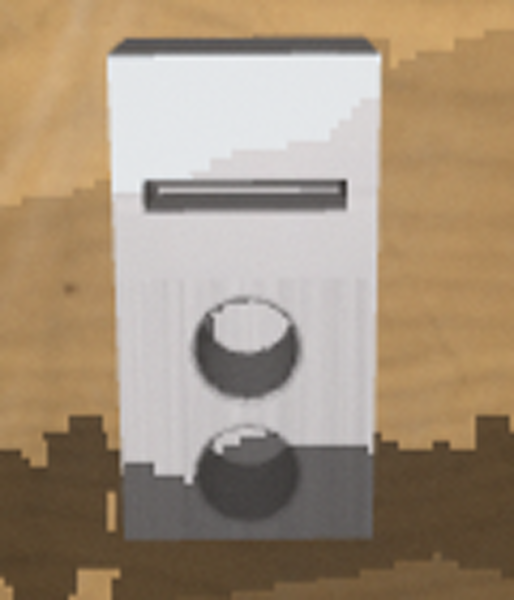

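Call:
apply_moves:
  rows:
    - [0,0.4,-15,0,0,0.5,0]
    - [0,0,-25,0,0,0,0]
    - [0,0,-25,0,0,0,0]
    - [0,0,-25,0,0,0,0]
    - [0,0,-15,0,0,0,0.2]
    - [0,0,-8,0,0,0,0.3]
    - [0,0,0,0,0,0,0.3]
    - [0,0,0,0,0,0,0.5]
    - [0,0,0,0,0,0,0.7]
    - [0,0,0,0,0,0,0.7]
    - [0,0,0,0,0,0,0.7]
  grip_force: 70

```text
time: 23.12
ee_pos: [0.487, 0.1171, 0.0358]
tcp_rot: [179.9, 0.0, 90.6]
wrist_force: [0.2, 0.2, -0.5]
opening: 0.0256
```

Run:
```python
from h import *
o=get_obs(); print({k:np.round(v,4) for k,v in o.items() if k in('time','ee_pos','tcp_rot','q','opening','wrist_force')})
im=camera("wrist"); cv2.imwrite("pics/w11.png",im[:,:,::-1]); np.save("w11.npy",campose("wrist",o)[1])
s=camera("scene");cv2.imwrite("pics/s11.png",cv2.resize(s[150:250,190:330,::-1],(700,500),interpolation=cv2.INTER_CUBIC))
```

```text
{'time': np.float64(23.125), 'q': array([ 1.35633e+01, -1.33130e+00, -1.65654e+01,  7.46843e+01,
       -6.46000e-02,  1.03011e+02]), 'ee_pos': array([0.487 , 0.1171, 0.0358]), 'tcp_rot': array([1.799059e+02, 4.460000e-02, 9.055230e+01]), 'wrist_force': array([ 0.2499,  0.1839, -0.5376]), 'opening': np.float64(0.0256)}
```

View pics/w11.png

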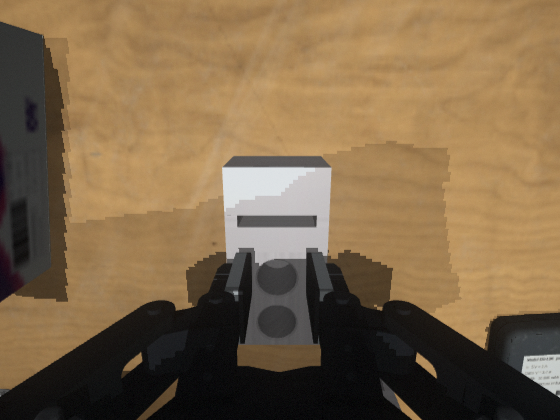

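View pics/s11.png

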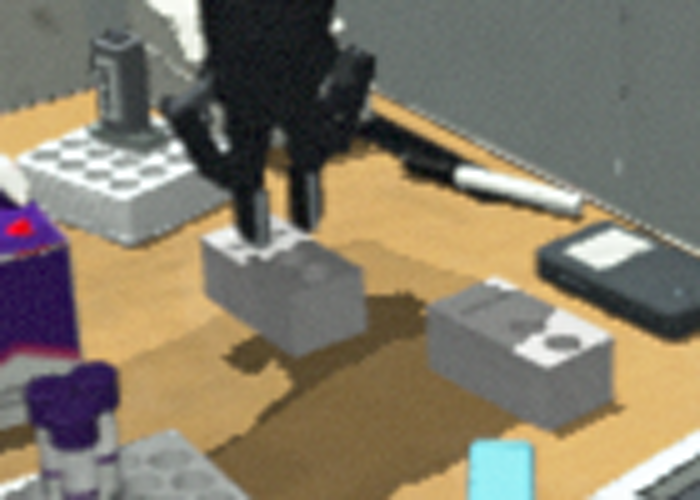

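```bash
python3 - <<'E'
from h import *
import workcell; print(workcell.tip_reach, [n for n in dir(workcell) if not n.startswith('_')])
K,T=campose("scene")
for c in((258,245),(245,243),(268,245),(305,230),(318,225)):
    px=(190+c[0]/5,150+c[1]/5); d=T[:3,:3]@np.linalg.solve(K,[*px,1]); o=T[:3,3]
    t=(.117-o[1])/d[1]; print(c,(o+d*t).round(4))
for z in(.02,.03,.036,.04,.05): print(z,(proj("scene",(.474,.117,z))-[190,150])*5,(proj("scene",(.5,.117,z))-[190,150])*5)
E
sed -n 1,5p /dev/null
```

```text
0.017 ['PlanningError', 'calibration', 'camera', 'get_obs', 'job_done', 'tip_reach']
(258, 245) [0.4729 0.117  0.0477]
(245, 243) [0.4644 0.117  0.0516]
(268, 245) [0.4796 0.117  0.0456]
(305, 230) [0.5053 0.117  0.0473]
(318, 225) [0.5144 0.117  0.0477]
0.02 [262.37309178 287.20625286] [299.82218117 274.35016571]
0.03 [261.35858708 271.85681598] [298.95253888 259.11804119]
0.036 [260.74635246 262.59371787] [298.42775831 249.92630437]
0.04 [260.33671378 256.39589241] [298.07664763 243.77646354]
0.05 [259.30739132 240.82226306] [297.1944398  228.32424878]
```

Run:
```python
import cv2
a=cv2.imread("pics/w11.png"); cv2.imwrite("pics/w11z.png",cv2.resize(a[150:360,180:380],(571,600),interpolation=cv2.INTER_CUBIC))
```

```text
(no output)
```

View pics/w11z.png

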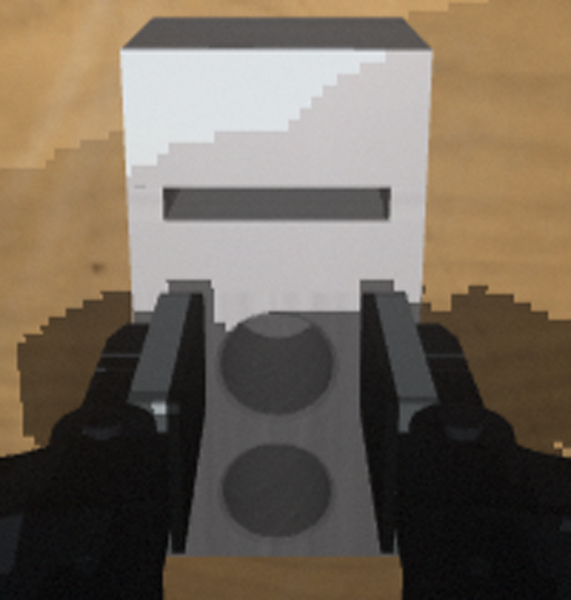

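Run:
```python
from h import *
K,T=campose("scene")
def pl(px,y):
    d=T[:3,:3]@np.linalg.solve(K,[*px,1]); o=T[:3,3]; return (o+d*((y-o[1])/d[1])).round(4)
# s4 -y finger tip: (335,155)
for c in((300,152),(335,152),(345,152)): print(pl((150+c[0]/5,130+c[1]/5),.3288-.016))
# gauge base front corner in s4 as check, true z .044 top of bar
for z in(.034,.044,.062,.079,.09): print(z,(proj("scene",(.505,.3288-.016,z))-[150,130])*5)
```

```text
[0.4843 0.3128 0.104 ]
[0.5088 0.3128 0.0979]
[0.5159 0.3128 0.0961]
0.034 [338.23851831 245.80809535]
0.044 [336.92685269 231.59433888]
0.062 [334.5442921  205.77591742]
0.079 [332.26826459 181.11193291]
0.09 [330.7819669  165.00579037]
```

Call:
apply_moves:
  rows:
    - [0,0,0,0,0,0,0.15]
    - [0,0,0,0,0,0,0.15]
    - [0,0,0,0,0,0,0.15]
    - [0,-0.3,-8,0,0,0,0.15]
    - [0,0,-8,0,0,0,0.15]
    - [0,0,-6,0,0,0,0.15]
    - [0,0,0,0,0,0,0.15]

```text
time: 24.1
ee_pos: [0.4865, 0.1167, 0.0128]
tcp_rot: [180.0, 0.1, 90.5]
wrist_force: [0.1, -0.2, -0.2]
opening: 0.0724
```

Run:
```python
from h import *
o=get_obs(); print({k:np.round(v,4) for k,v in o.items() if k in('time','ee_pos','tcp_rot','opening','wrist_force')})
s=camera("scene");cv2.imwrite("pics/s12.png",cv2.resize(s[150:250,190:330,::-1],(700,500),interpolation=cv2.INTER_CUBIC))
```

```text
{'time': np.float64(24.1), 'ee_pos': array([0.4865, 0.1167, 0.0128]), 'tcp_rot': array([1.799924e+02, 6.350000e-02, 9.054870e+01]), 'wrist_force': array([ 0.0931, -0.1851, -0.1759]), 'opening': np.float64(0.0724)}
```

View pics/s12.png

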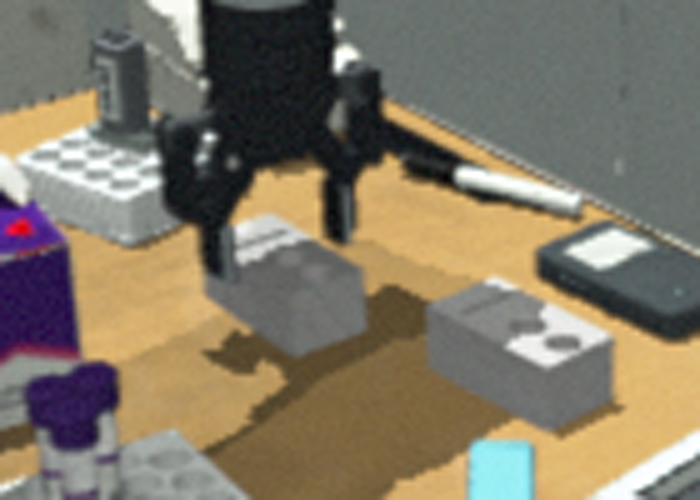

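Call:
apply_moves:
  rows:
    - [0,0,-6,0,0,0,0.15]
    - [0,0,-4,0,0,0,0.2]
    - [0,0,0,0,0,0,0.3]
    - [0,0,0,0,0,0,0.5]
    - [0,0,0,0,0,0,0.6]
    - [0,0,0,0,0,0,0.6]
    - [0,0,0,0,0,0,0.6]

```text
time: 25.02
ee_pos: [0.4871, 0.1169, 0.004]
tcp_rot: [179.9, 0.0, 90.5]
wrist_force: [-1.2, -0.4, 5.9]
opening: 0.0485
```

Call:
apply_moves:
  rows:
    - [0,0,4,0,0,0,0.6]
    - [0,0,12,0,0,0,0.6]
    - [0,0,25,0,0,0,0.6]
    - [0,0,25,0,0,0,0.6]
    - [0,-10,16,0,0,0,0.6]
    - [2,-25,0,0,0,0.8,0.6]
    - [3,-37,0,0,0,0.9,0.6]
    - [3,-37,0,0,0,0.9,0.6]
    - [3,-37,0,0,0,0.9,0.6]
    - [3,-37,0,0,0,0.9,0.6]
    - [3,-37,0,0,0,0.9,0.6]
    - [3,-37,0,0,0,0.9,0.6]
    - [3,-37,0,0,0,0.9,0.6]
    - [3,-37,0,0,0,0.9,0.6]
    - [2,-25,0,0,0,0.5,0.6]
    - [1,-11,0,0,0,0,0.6]
    - [0,0,0,0,0,0,0.6]
    - [0,0,0,0,0,0,0.6]

```text
time: 27.28
ee_pos: [0.5158, -0.2494, 0.0856]
tcp_rot: [179.9, 0.0, 99.1]
wrist_force: [0.2, -0.5, -5.3]
opening: 0.0484
```

Run:
```python
from h import *
o=get_obs(); print({k:np.round(v,4) for k,v in o.items() if k in('time','ee_pos','tcp_rot','opening','wrist_force')})
im=camera("wrist"); cv2.imwrite("pics/w13.png",im[:,:,::-1]); np.save("w13.npy",campose("wrist",o)[1])
s=camera("scene");cv2.imwrite("pics/s13.png",cv2.resize(s[170:310,270:430,::-1],(686,600),interpolation=cv2.INTER_CUBIC))
```

```text
{'time': np.float64(27.275), 'ee_pos': array([ 0.5158, -0.2494,  0.0856]), 'tcp_rot': array([1.799355e+02, 2.040000e-02, 9.907120e+01]), 'wrist_force': array([ 0.189 , -0.5059, -5.2512]), 'opening': np.float64(0.0484)}
```

View pics/w13.png

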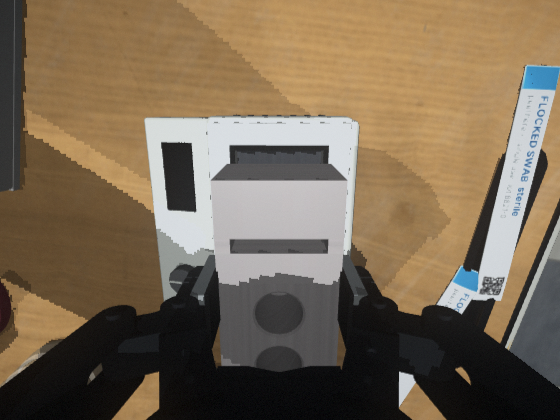

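View pics/s13.png

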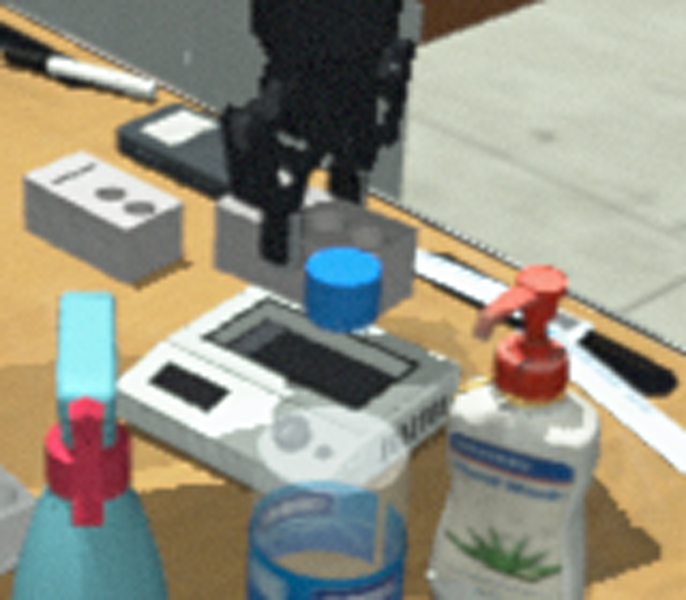

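Run:
```python
from h import *
im=cv2.imread("pics/w13.png"); KT=(calibration("wrist")["intrinsics"],np.load("w13.npy"))
cv2.imwrite("pics/w13z.png",cv2.resize(im[110:260,200:360],(640,600),interpolation=cv2.INTER_CUBIC))
ex=np.array([np.cos(np.radians(99.07)),np.sin(np.radians(99.07))]);ey=np.array([np.sin(np.radians(99.07)),-np.cos(np.radians(99.07))])
c=np.array([.5158,-.2494])
for p,z in(((230,146),.037),((329,146),.037),((212,181.5),.1216),((346.5,181.5),.1216)):
    d=ray("wrist",p,z,KT)[:2]-c; print(p,(d@ex*1000).round(1),(d@ey*1000).round(1))
```

```text
(230, 146) 51.8 -29.0
(329, 146) 51.9 31.0
(212, 181.5) 47.5 -24.1
(346.5, 181.5) 47.5 25.3
```

View pics/w13z.png

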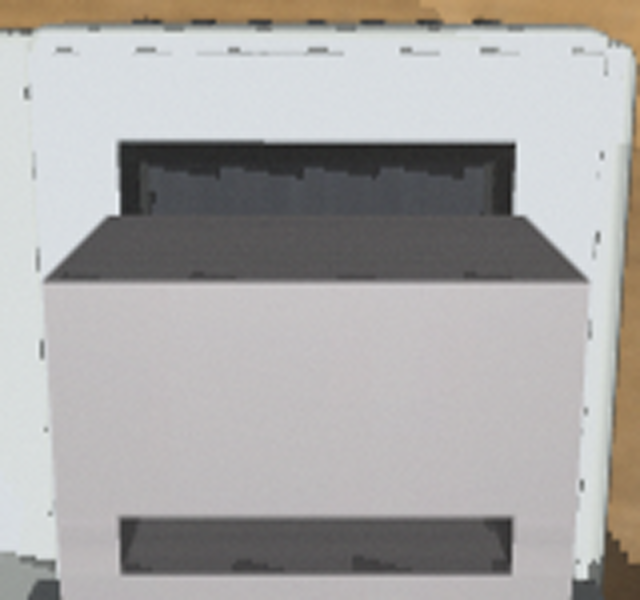

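Call:
apply_moves:
  rows:
    - [0.4,-0.2,-8,0,0,0,0.6]
    - [0,0,-14,0,0,0,0.6]
    - [0,0,-12,0,0,0,0.6]
    - [0,0,-6,0,0,0,0.6]
    - [0,0,-3,0,0,0,0.6]
    - [0,0,-3,0,0,0,0.6]
    - [0,0,0,0,0,0,0.6]

```text
time: 28.25
ee_pos: [0.5164, -0.2504, 0.0397]
tcp_rot: [179.9, 0.1, 99.0]
wrist_force: [1.2, -0.7, -4.1]
opening: 0.0486
```

Call:
apply_moves:
  rows:
    - [0,0,-2.5,0,0,0,0.6]
    - [0,0,-2.5,0,0,0,0.6]
    - [0,0,-2,0,0,0,0.6]
    - [0,0,0,0,0,0,0.6]

```text
time: 28.75
ee_pos: [0.5162, -0.2503, 0.0324]
tcp_rot: [179.9, 0.0, 99.0]
wrist_force: [0.1, 0.6, -4.9]
opening: 0.0487
```

Call:
apply_moves:
  rows:
    - [0,0,-1.5,0,0,0,0.6]
    - [0,0,-1.5,0,0,0,0.6]
    - [0,0,-1,0,0,0,0.6]
    - [0,0,0,0,0,0,0.6]

```text
time: 29.25
ee_pos: [0.5163, -0.2504, 0.029]
tcp_rot: [179.9, 0.1, 99.0]
wrist_force: [-1.8, 0.4, -0.1]
opening: 0.0484
```

Call:
apply_moves:
  rows:
    - [0,0,-0.5,0,0,0,0.6]
    - [0,0,0,0,0,0,0.3]
    - [0,0,0,0,0,0,0.15]
    - [0,0,0,0,0,0,0.15]
    - [0,0,10,0,0,0,0.15]
    - [0,0,20,0,0,0,0.15]
    - [0,0,30,0,0,0,0.15]
    - [0,0,40,0,0,0,0.15]
    - [0,0,40,0,0,0,0.15]
    - [0,0,40,0,0,0,0.15]
    - [0,0,0,0,0,0,0.15]
    - [0,0,0,0,0,0,0.15]

```text
time: 30.75
ee_pos: [0.5163, -0.2504, 0.208]
tcp_rot: [179.9, 0.0, 99.0]
wrist_force: [-1.1, -0.5, -1.3]
opening: 0.0728
```

Run:
```python
from h import *
o=get_obs(); print({k:np.round(v,4) for k,v in o.items() if k in('time','ee_pos','tcp_rot','opening','wrist_force')})
im=camera("wrist"); cv2.imwrite("pics/w14.png",im[:,:,::-1]); np.save("w14.npy",campose("wrist",o)[1])
s=camera("scene");cv2.imwrite("pics/s14.png",cv2.resize(s[130:310,190:430,::-1],(800,600),interpolation=cv2.INTER_CUBIC))
```

```text
{'time': np.float64(30.75), 'ee_pos': array([ 0.5163, -0.2504,  0.208 ]), 'tcp_rot': array([1.799205e+02, 4.820000e-02, 9.904570e+01]), 'wrist_force': array([-1.0913, -0.4747, -1.2621]), 'opening': np.float64(0.0728)}
```

View pics/w14.png

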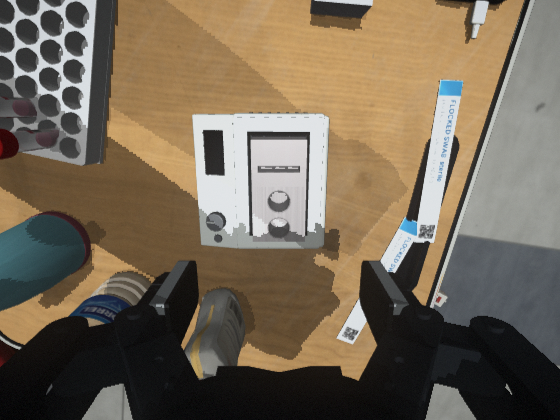

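View pics/s14.png

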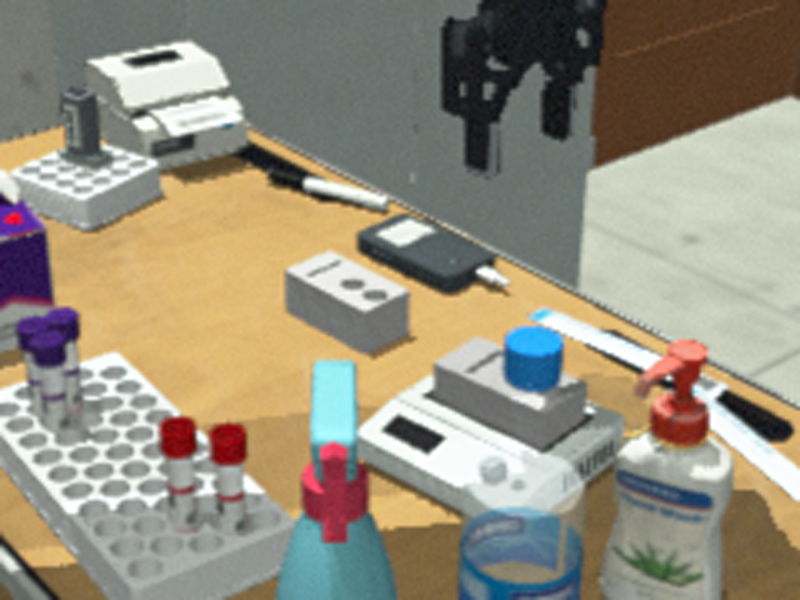

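Run:
```python
from h import *
im=cv2.imread("pics/w14.png")
cv2.imwrite("pics/w14z.png",cv2.resize(im[110:255,210:345],(559,600),interpolation=cv2.INTER_CUBIC))
```

```text
(no output)
```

View pics/w14z.png

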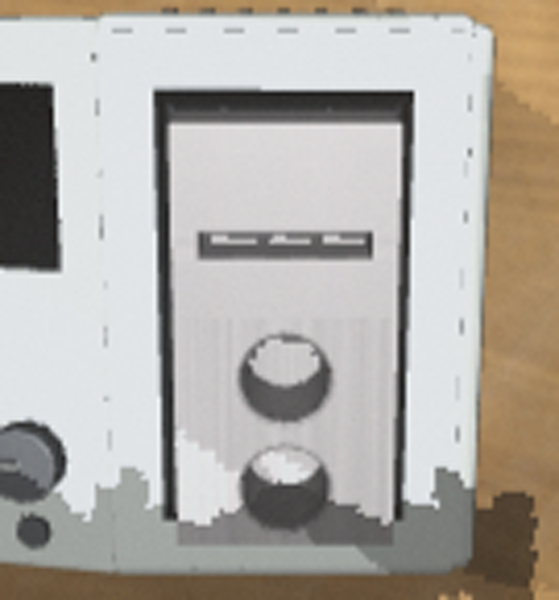

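Run:
```python
from h import *
KT=(calibration("wrist")["intrinsics"],np.load("w14.npy")); s=600/145
f=lambda pts,z:np.array([ray("wrist",(x/s+210,y/s+110),z,KT) for x,y in pts])*1000
b=f([(168,124),(403,124),(395,545),(178,545)],.065); print(b.round(1),b.mean(0).round(1),np.hypot(*(b[0]-b[1])[:2]),np.hypot(*(b[2]-b[3])[:2]),np.hypot(*(b[1]-b[2])[:2]))
p=f([(153,90),(415,90)],.037); print(p.round(1)); y=np.array([np.cos(np.radians(99)),np.sin(np.radians(99))])
print("pocket centre est",p[:,:2].mean(0)-52.75*y)
```

```text
[[ 485.1 -207.1   65. ]
 [ 534.5 -199.2   65. ]
 [ 550.2 -294.2   65. ]
 [ 500.4 -302.1   65. ]] [ 517.6 -250.7   65. ] 50.01322464648507 50.46778983487994 96.21435922869946
[[ 478.8 -202.7   37. ]
 [ 538.6 -193.1   37. ]]
pocket centre est [ 516.96177448 -250.00422277]
```

Run:
```python
from workcell import *
print(get_obs()['time']); print(job_done())
```

```text
30.85
the job is handed in; nothing more can be done
None
```

I measured one block at 20 mm, stood the gauge back in its rack hole, seated that block in the heater and handed in at 30.85 s of the 72 s. The hand-in gives no verdict, so what follows is from my own checks.

- **Depth reading:** I measured the block nearer the rack, at about (487, 117) mm. The pin went past 9 mm depth with no contact, then touched near the bottom. The base sat flat (base height about 40.1 mm) bearing about 13 N, held about 0.75 s. The base height puts the probe at about 5 mm; the pointer had moved only slightly, and I did not read its scale exactly. The forces I read while landing never went above about 14 N.
- **Gauge:** it is back in its original hole. It looked upright in the wrist and scene pictures after release, and in the last scene picture.
- **Seated block:** in the last wrist picture its top measures 50 x 96 mm at the seated height of 65 mm, and its centre is within about 1 mm of the pocket centre. Contact with the pocket floor came at the height expected for full depth.
- **Untouched things:** I did not touch the shallow block, the bottles or the power bank. I did not measure that other block's slot, so its 9 mm depth is inferred.

**What went wrong or disagreed:**
- The first try at gripping the block closed just above it, because the fingertips sit about 10 to 20 mm behind the TCP in the pictures rather than 17 mm ahead. I lowered the grip and it held.
- The first move also ran into the last joint's limit, which I corrected.

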